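# Take the square plaque off its keyhole screw

## Task

The square-bodied plywood plaque on the counter display is next to be engraved. Lift it on its keyhole until the screw head is in the wide hole, pull it straight off the screw, and stand it, tab up, on the floor of the tall plastic job bin: set it down, do not drop it. Leave the round and the diamond plaques hanging where they are.

Things in the scene. Friction and masses are not known exactly. Their poses are not given: they have to be found in the camera images.
- square_tab (a point): Grip point of the plaque to take (bare plywood, 10 mm thick, 204 mm tall, SQUARE lower body): on its tab, on the mid-line, half-way through the thickness, 22 mm below the top edge. x = face normal, out of the display; y across its width; z up. Pinch it here from above through the 10 mm thickness (along x): the top 56 mm of the tab stands above the board, free in front and behind.
- square_foot (a point): Middle of the same plaque's straight bottom edge, 182 mm below square_tab, half-way through the thickness; about 37 mm above the table as it hangs. Same axes. The lower body is 90 mm wide and 78 mm tall, the strip above it (tab and keyhole) 60 mm wide and 126 mm tall; about 90 g in all.
- square: The same plaque; origin at the upper end of its keyhole slot, which rests on the screw, 44 mm below square_tab. Slot 10 mm wide, 14 mm long; below it a wide octagonal hole 38 mm across, centred 33 mm below the origin. Lifted by 30 mm (22 to 38 will do) the screw head is in the middle of the wide hole; then 25 mm or more along x pulls it free.
- disc_tab (a point): Bystander: a plaque of the same plywood and upper strip, but with a ROUND lower body 88 mm across, on another screw. The point is on its tab, 22 mm below the top edge.
- diamond_tab (a point): Bystander: a plaque of the same plywood and upper strip, but with a DIAMOND lower body (a 60 mm square on its corner), on another screw. The point is on its tab, 22 mm below the top edge.
- board: Fixed upright white board 360 mm wide, 185 high, 14 thick, its foot reaching 114 mm back to the robot's side. Origin on the table under the middle of the front face; x out of that face, away from the robot; z up. Screws at y = -115, 0, 115 mm, 172 mm high: shank 6 mm thick, head 18 mm across, 16 to 20 mm off the face. One plaque on each, in any order, 1 mm off the face, square to it.
- bin_in (a point): Centre of the inner floor of the tall job bin, 4 mm above the table: a fixed open plastic box 72 mm (its x) by 124 mm (its y) outside, 90 mm high, walls 4 mm (64 by 116 mm inside); z up. The plaque's width goes along the bin's y; once released it may lean on a wall. The low wide baskets are not this bin.
Not all that is in view belongs to the job. Leave any pink look-alike of the square alone.

How it is judged:
By the outcome, as a careful person would: the job done as asked, in the order asked, and still so for the second after the job is handed in, with the robot touching nothing.
It also fails if it takes over 42 s, if anything falls off the work surface, if the arm or the gripper's body presses on something with over 40 N, if the wrist force passes 120 N, or if a joint passes its speed limit or range.

## Robot

A 6-joint arm with a two-finger parallel gripper is mounted at the origin on the work surface. World frame = base frame: x ahead of the robot, y to its left, z up, the work surface at z = 0. Lengths are in mm, angles in rad, forces in N, time in s.
With the tool pointing down it reaches from about 300 to 850 mm from the base axis. Payload 5.4 kg.
Tool frame: the origin (TCP) lies between the finger pads; the fingertips stand 14 mm ahead of it and the grasp point (between the pads) lies 5 mm behind it; z points along the fingers, y is the direction in which the jaws open and shut (so a half turn about z gives the same grasp; the last joint's range is limited). The gripper opens to 85 mm and grips with 20 to 120 N. Pads are 22 mm wide; open, the fingers measure 114 mm over their backs; the gripper's body (76 mm by 85 mm) begins 54 mm behind the grasp point. The pads swing forward as they close: fully open they stand 13 mm farther back than shut.
Start: joints at [-1.331, 0.158, 1.597, -0, 1.386, -0.21], TCP at [249.977, -517.801, 245.299] pointing down, gripper open.
Joint ranges: [-2.91, 2.91], [-0.94, 2.29], [0.18, 2.7], [-1.29, 4.43], [0.17, 2.64], [-3, 3]. Speed limits (rad/s): [2.57, 2.57, 3.14, 3.14, 3.14, 3.14].

## Interface

Orientations are given as a unit quaternion [x, y, z, w].
In Python, from cell import sensors, eyes, order, recognise gives the robot as it stands.
- The arm moves only by the tool send_rows, never from a script. Its argument "deltas" is a list of rows, each an object of numbers: "x", "y", "z": the shift along the tool's x, y, z as a fraction of full scale; "ax", "ay", "az": the turn, a rotation vector about the tool's x, y, z as a fraction of full scale. A call has 1 to 12 rows; each row is the pose to reach, as a shift and turn from the pose measured when the call began, along the tool's axes at that moment; what a row does not reach only later rows make up. Full scale, the value 1, is 0.25 m for a shift and 90 degrees for a turn. A row lasts 1/8 s, in which the tool goes at most 62.5 mm and 10.7 degrees, less where a joint would pass 70% of its speed; a pose out of reach is approached as far as the arm can. A call with a number of a shift or a turn outside -1 to 1 is refused whole. A call with a gripper value outside its range is refused whole. "gripper" is the finger opening in mm, from 0 to 85.4, set as the call begins (left out, the last holds). The fingers move at their own pace and stop on an object; "squeeze" is the grip in N (left out, the last holds). Time passes only in rows, so rows that repeat a pose let the fingers close. It gives the time, the measured TCP pose, the force and the opening at its end, in the units of the state.
- sensors.read_state(): the state, without advancing time (a new reading comes with each control period).
- eyes.get_image(name): name is "scene" or "top"; returns a dict with "image" (420x560x3 uint8, red, green, blue), "depth" (420x560 float32, mm along the optical axis (not along the pixel's ray), 0 where there is no reading), "fov_y" (degrees; the focal length in pixels is half the picture's height over the tangent of half this angle, whatever the lens; pixels are square), "cx", "cy" (the principal point, pixels), "dist_coeffs" ([k1, k2, p1, p2, k3] as OpenCV has them; the pictures are not rectified), "rvec" (rotation vector, rad) and "tvec" (3), from world to camera coordinates, as OpenCV has them. Camera axes: x right, y down, z forward; pixel columns grow to the right and rows downward; lengths in mm; the calibration is good to about 2 mm. A picture is of the moment at which its call begins.
- order.finish_job(): hands the job in, once; it reports no verdict.
Trained networks look in the newest picture that a camera, given by its name, has taken for a name from the list of things; names that differ only in an ending like _2 or _b are one class to them, and where a whole thing is asked for, a point or a joint stands for the part that bears it (a point fixed in the world has none). Each returns a list of dicts, best first, with "score" (0 to 1); they miss things now and then, are a little off and sometimes report something else, mostly with a low value. They report only what shows in the picture. A call takes as long as a camera call. They do not tell look-alikes from the thing itself.
- recognise(camera, name): "box" ([left, top, width, height] in pixels, round what is visible of it).
The state is a dict: "clock": time; "q": joint angles; "joint_velocities": joint speeds; "tau": joint torques, N m; "ee_pos": TCP position; "orientation": TCP orientation; "contact_force": force on the tool from outside, world axes, zero at the start; "moment": the same for the moment, N m; "width": finger opening in mm.
Only numpy, scipy, OpenCV 4.12 (cv2) and the standard library are available. Lean on these libraries where they do the work, as an engineer would, in place of code of your own. Each camera call takes 0.05 s, during which the arm holds its last target. There are 200 camera calls.

## Working session

There is one attempt and no reset: what is moved stays moved. The work goes in short steps, Python scripts to look and compute and a tool call to move; the robot and the scene stay as the last step left them, time stands still between calls to the robot, and variables do not carry over. Pictures are saved under pics/ and viewed, about 8 in all and at most 12, crops included, and the job is handed in when it is done.

Besides the shell and the picture viewer there is one more tool, called after "Request:" by a JSON object that holds its "op" and its "data", one argument or row to a line. send_rows: Moves the arm, as the interface text tells. Shift numbers are shares of 0.25 m and turn numbers shares of 90 degrees, none past 1 either way. Its arguments: {"type":"object","properties":{"deltas":{"type":"array"},"gripper":{"type":"number"},"squeeze":{"type":"number"}},"required":["deltas"]}

```bash
mkdir -p pics; cat > h.py <<'E'
import numpy as np, cv2
from cell import sensors, eyes, order, recognise
from scipy.spatial.transform import Rotation as R
def cam(n):
    d=eyes.get_image(n); f=210/np.tan(np.radians(d['fov_y'])/2)
    d['K']=np.array([[f,0,d['cx']],[0,f,d['cy']],[0,0,1]]); d['D']=np.array(d['dist_coeffs'],float)
    d['R']=cv2.Rodrigues(np.array(d['rvec'],float))[0]; d['t']=np.array(d['tvec'],float).ravel(); return d
def cloud(d):
    v,u=np.mgrid[0:420,0:560]; p=cv2.undistortPoints(np.stack([u,v],-1).reshape(-1,1,2).astype(float),d['K'],d['D']).reshape(-1,2)
    z=d['depth'].reshape(-1,1); P=(np.hstack([p,np.ones_like(z)])*z-d['t'])@d['R']
    P[z[:,0]==0]=np.nan; return P.reshape(420,560,3)
def proj(d,P): return cv2.projectPoints(np.array(P,float).reshape(-1,1,3),np.array(d['rvec'],float),d['t'],d['K'],d['D'])[0].reshape(-1,2)
def save(im,n): cv2.imwrite('pics/'+n,cv2.cvtColor(np.ascontiguousarray(im),cv2.COLOR_RGB2BGR))
E
python3 - <<'E'
from h import *
ims=[]
for c in('scene','top'):
    d=cam(c); im=d['image'].copy(); P=cloud(d); print(c,(-d['R'].T@d['t']).round())
    for n in('square','square_tab','square_foot','disc_tab','diamond_tab','board','bin_in'):
        for r in recognise(c,n)[:4]:
            b=np.array(r['box']).astype(int); x,y,w,h=b
            print(n,round(r['score'],2),b,np.nanmedian(P[y:y+h+1,x:x+w+1].reshape(-1,3),0).round())
    save(im,c+'1.png')
    np.savez(c+'.npz',P=P,im=im)
E
```

```text
scene [1155.  492.  796.]
square 0.68 [208 113  28  77] [ 467. -267.  101.]
square 0.61 [148 140  17  87] [ 606. -387.    0.]
square_tab 0.88 [212 117  22  77] [ 469. -257.  115.]
square_tab 0.68 [149 143  23  85] [ 587. -384.    0.]
square_foot 0.72 [151 145  17  82] [ 608. -368.    1.]
square_foot 0.68 [210 114  27  75] [ 468. -261.  112.]
disc_tab 0.75 [270 155  23  78] [505. -25. 133.]
diamond_tab 0.86 [243 133  18  70] [ 488. -135.  137.]
board 0.73 [209 130 124 122] [ 479. -126.    4.]
bin_in 0.93 [347 278  75  75] [569. 298.  26.]
top [ 382.  -16. 1068.]
square 0.87 [386 229  51  13] [ 467. -256.  192.]
square 0.63 [390 133  62  51] [ 639. -316.    6.]
square_tab 0.71 [390 134  58  49] [ 639. -313.   14.]
square_tab 0.67 [389 226  46  16] [ 469. -263.  187.]
square_foot 0.74 [393 134  56  46] [ 640. -315.   31.]
square_foot 0.59 [389 226  47  16] [ 469. -264.  187.]
disc_tab 0.62 [271 213  33  14] [500. -30. 218.]
disc_tab 0.27 [254 221 190  84] [ 430. -157.   13.]
diamond_tab 0.87 [331 218  37  14] [ 486. -146.  207.]
board 0.77 [252 218 192  85] [ 435. -156.   13.]
bin_in 0.6 [ 94 186  74  45] [564. 312.  11.]
```

View pics/scene1.png

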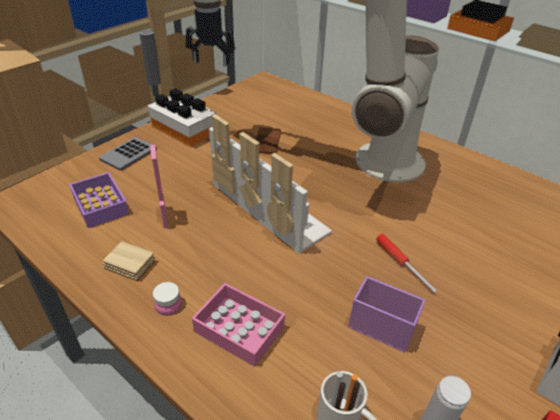

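View pics/top1.png

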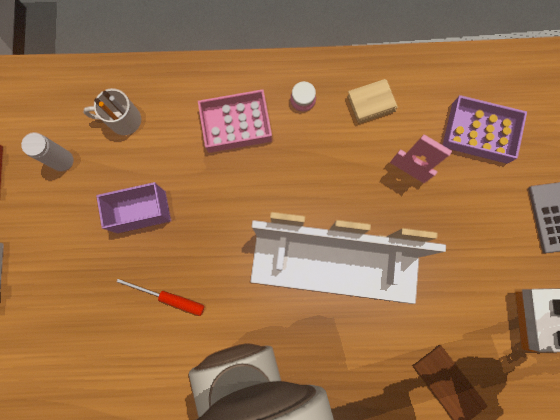

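The far plaque is at scene (222,155), the middle one at (250,165), and the near one at (282,195). The pink look-alike is at scene (158,185) / top (420,160), the bin at scene (385,312), and the low baskets at (240,322) and (98,200). Next is a close crop of the plaques plus measurements.

```bash
python3 - <<'E'
from h import *
s=np.load('scene.npz'); t=np.load('top.npz')
save(cv2.resize(s['im'][105:255,190:345],None,fx=4,fy=4,interpolation=cv2.INTER_CUBIC),'crop1.png')
P=np.vstack([s['P'].reshape(-1,3),t['P'].reshape(-1,3)]); src=np.r_[np.zeros(235200),np.ones(235200)]
def rect(Q): 
    (c,wh,a)=cv2.minAreaRect(Q[:,:2].astype(np.float32)); return np.round(c,1),np.round(wh,1),round(a,2)
# board rim: z 175-190 front
for k in(0,1):
    m=(src==k)&(P[:,2]>176)&(P[:,2]<192)&(P[:,0]>400)&(P[:,0]<540)&(abs(P[:,1]+145)<210)
    print('board top',k,m.sum(),rect(P[m]))
    m=(src==k)&(P[:,2]>215)&(P[:,2]<260)&(P[:,0]>400)&(P[:,0]<560)&(abs(P[:,1]+145)<210)
    Q=P[m]
    for lo,hi in((-330,-205),(-205,-90),(-90,60)):
        q=Q[(Q[:,1]>lo)&(Q[:,1]<hi)]
        if len(q)>5: print(' tab',k,len(q),rect(q),q.mean(0).round(1),np.percentile(q[:,2],[5,50,95]).round(1))
    m=(src==k)&(P[:,2]>82)&(P[:,2]<100)&(P[:,0]>500)&(P[:,0]<640)&(P[:,1]>210)&(P[:,1]<400)
    print('bin',k,m.sum(),rect(P[m]),P[m][:,2].mean())
E
```

```text
board top 0 654 (array([ 482. , -138.9]), array([359.3,  35.8]), 81.18)
 tab 0 202 (array([ 468.4, -253.8]), array([66., 13.]), 82.14) [ 470.9 -249.3  230.8] [217.5 231.8 241.2]
 tab 0 237 (array([ 486.8, -140. ]), array([61.4, 12.6]), 84.75) [ 488.5 -136.1  230.9] [216.6 231.9 241. ]
 tab 0 296 (array([502.7, -27. ]), array([61.4, 14.4]), 81.42) [505.5 -24.2 231.5] [216.8 232.2 242.5]
bin 0 630 (array([560.5, 299.8]), array([ 76.9, 123.9]), 10.92) 87.760479227489
board top 1 1656 (array([ 477. , -141.8]), array([358.5,  24.4]), 81.29)
 tab 1 288 (array([ 467.6, -255.9]), array([60.3, 10.4]), 81.15) [ 466.7 -254.3  237.8] [220.2 241.4 244. ]
 tab 1 270 (array([ 484.9, -143.1]), array([60.2, 10.4]), 81.47) [ 484.  -142.8  238.3] [220.6 241.2 243.8]
 tab 1 260 (array([502.6, -29.6]), array([59.4, 10.3]), 81.35) [501.5 -29.7 238.4] [222.1 241.  244.1]
bin 1 493 (array([559.2, 298.9]), array([ 72.9, 125.1]), 11.54) 88.51587407053621
```

View pics/crop1.png

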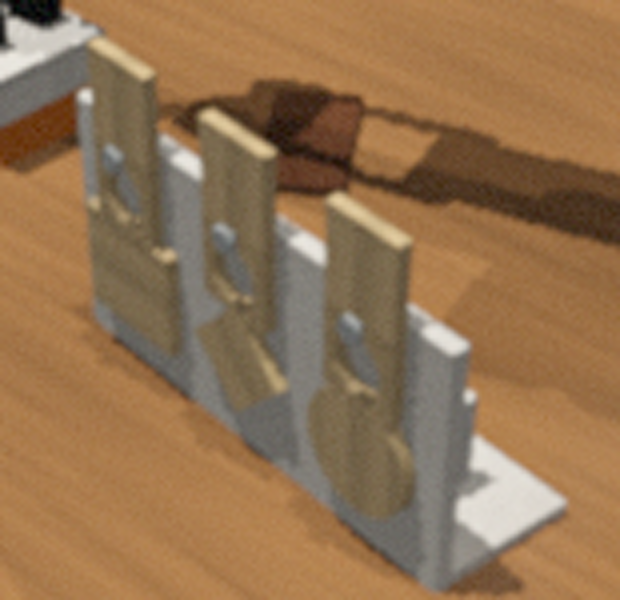

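The crop shows the square body on the far plaque, crop (135,290) = scene (222,165). The middle plaque is the diamond and the near one is the disc. Candidates for the target are that one (222,165), the pink look-alike (158,185), diamond (250,165) and disc (282,195). I choose the far one, with its tab at about (468,-255).

```bash
cat >> h.py <<'E'
def row(pos,xaxis_deg,flip=1):
    """row numbers to bring TCP to pos, tool z down, tool y along flip*(world heading)"""
    s=sensors.read_state(); p=np.array(s['ee_pos']); r=R.from_quat(s['orientation'])
    a=np.radians(xaxis_deg); y=flip*np.array([np.cos(a),np.sin(a),0]); z=np.array([0,0,-1.]); x=np.cross(y,z)
    T=R.from_matrix(np.c_[x,y,z]); d=r.inv().apply(np.array(pos)-p)/250; v=(r.inv()*T).as_rotvec()/(np.pi/2)
    return d.round(4),v.round(4)
E
python3 - <<'E'
from h import *
s=sensors.read_state(); print(s, R.from_quat(s['orientation']).as_matrix().round(3))
for f in(1,-1):
  for p,a in(((468,-255,300),-8.7),((560,299,350),11.2)): print(f,row(p,a,f))
E
```

```text
{'clock': 0.8, 'q': array([-1.33111396e+00,  1.58362170e-01,  1.59702180e+00,  5.59174968e-06,
        1.38623547e+00, -2.10083580e-01]), 'joint_velocities': array([ 3.57094609e-04, -8.20686604e-04,  1.50328167e-05,  7.58802322e-04,
       -5.07844360e-04, -7.87373794e-04]), 'tau': array([-2.49989891e-03, -3.95987356e+01, -3.31686759e+01, -4.47874772e-04,
        7.45197958e-04,  1.34122729e-05]), 'ee_pos': array([ 249.96684035, -517.78687556,  245.30948652]), 'orientation': array([ 9.74820324e-01,  2.22991785e-01,  2.54991414e-06, -1.34301299e-05]), 'contact_force': array([-1.04202339,  1.1599055 ,  0.63845165]), 'moment': array([0.01653667, 0.03696597, 0.04539342]), 'width': 85.3164299270018} [[ 0.901  0.435 -0.   ]
 [ 0.435 -0.901  0.   ]
 [ 0.    -0.    -1.   ]]
1 (array([ 1.2424, -0.5675, -0.2187]), array([-0.   , -0.   , -0.617]))
1 (array([ 2.5372, -2.4031, -0.4187]), array([-0.    , -0.    , -0.8381]))
-1 (array([ 1.2424, -0.5675, -0.2187]), array([-0.   ,  0.   ,  1.383]))
-1 (array([ 2.5372, -2.4031, -0.4187]), array([-0.    ,  0.    ,  1.1619]))
```

Request:
{"op": "send_rows", "data": {
  "deltas": [
    {"x": 0.1,"y": -0.05,"z": -0.15,"az": -0.1},
    {"x": 0.3,"y": -0.15,"z": -0.22,"az": -0.2},
    {"x": 0.5,"y": -0.25,"z": -0.22,"az": -0.3},
    {"x": 0.7,"y": -0.35,"z": -0.22,"az": -0.4},
    {"x": 0.85,"y": -0.45,"z": -0.22,"az": -0.5},
    {"x": 0.95,"y": -0.53,"z": -0.22,"az": -0.6},
    {"x": 0.95,"y": -0.53,"z": -0.22,"az": -0.617}
  ],
  "gripper": 45,
  "squeeze": 40
}}

```text
$.deltas[0]: bad value
```

```bash
python3 - <<'E'
from h import *
s=sensors.read_state(); print(s['clock'],s['ee_pos'],s['q'].round(2),s['width'])
print(row((468,-255.5,290),-8.7))
E
```

```text
0.8 [ 249.96684035 -517.78687556  245.30948652] [-1.33  0.16  1.6   0.    1.39 -0.21] 85.3164299270018
(array([ 1.2415, -0.5657, -0.1787]), array([-0.   , -0.   , -0.617]))
```

Request:
{"op": "send_rows", "data": {
  "deltas": [
    {"x": 0.1,"y": -0.05,"z": -0.15,"ax": 0,"ay": 0,"az": -0.1},
    {"x": 0.3,"y": -0.15,"z": -0.22,"ax": 0,"ay": 0,"az": -0.2},
    {"x": 0.5,"y": -0.25,"z": -0.22,"ax": 0,"ay": 0,"az": -0.3},
    {"x": 0.7,"y": -0.35,"z": -0.22,"ax": 0,"ay": 0,"az": -0.4},
    {"x": 0.85,"y": -0.45,"z": -0.22,"ax": 0,"ay": 0,"az": -0.5},
    {"x": 0.95,"y": -0.53,"z": -0.22,"ax": 0,"ay": 0,"az": -0.6},
    {"x": 0.95,"y": -0.53,"z": -0.22,"ax": 0,"ay": 0,"az": -0.617}
  ],
  "gripper": 45,
  "squeeze": 40
}}

```text
clock: 1.68
ee_pos: [407.1, -293.6, 300.5]
orientation: [0.757, 0.653, 0.0, 0.0]
contact_force: [-0.7, -0.4, -0.7]
width: 45.1
```

```bash
python3 - <<'E'
from h import *
s=sensors.read_state(); print(s['clock'],s['ee_pos'],s['q'].round(2),s['width'])
print(row((468,-255.5,290),-8.7))
E
```

```text
1.675 [ 407.0517401  -293.63673251  300.53966706] [-0.87 -0.07  1.72  0.    1.49 -0.72] 45.11586243873949
(array([0.1867, 0.2187, 0.0422]), array([0.0003, 0.0001, 0.0027]))
```

Request:
{"op": "send_rows", "data": {
  "deltas": [
    {"x": 0.1,"y": 0.11,"z": 0.02,"ax": 0,"ay": 0,"az": 0},
    {"x": 0.187,"y": 0.219,"z": 0.042,"ax": 0,"ay": 0,"az": 0.003},
    {"x": 0.187,"y": 0.219,"z": 0.042,"ax": 0,"ay": 0,"az": 0.003}
  ]
}}

```text
clock: 2.05
ee_pos: [468.6, -255.2, 289.3]
orientation: [0.759, 0.652, -0.0, -0.0]
contact_force: [-1.0, 0.3, 0.1]
width: 45.2
```

```bash
python3 - <<'E'
from h import *
s=sensors.read_state(); print(s['ee_pos'],row((468,-255.5,216),-8.7))
d=cam('scene'); u=proj(d,[[468,-255.5,219],s['ee_pos']]); print(u)
im=d['image']; c=im[50:200,150:320]; save(cv2.resize(c,None,fx=4,fy=4,interpolation=cv2.INTER_CUBIC),'c2.png')
E
```

```text
[ 468.63571494 -255.21252964  289.32207572] (array([-0.0016, -0.0022,  0.2933]), array([-0.0004, -0.0002,  0.0002]))
[[219.76427537 126.70335546]
 [218.07973926 100.90111369]]
```

View pics/c2.png

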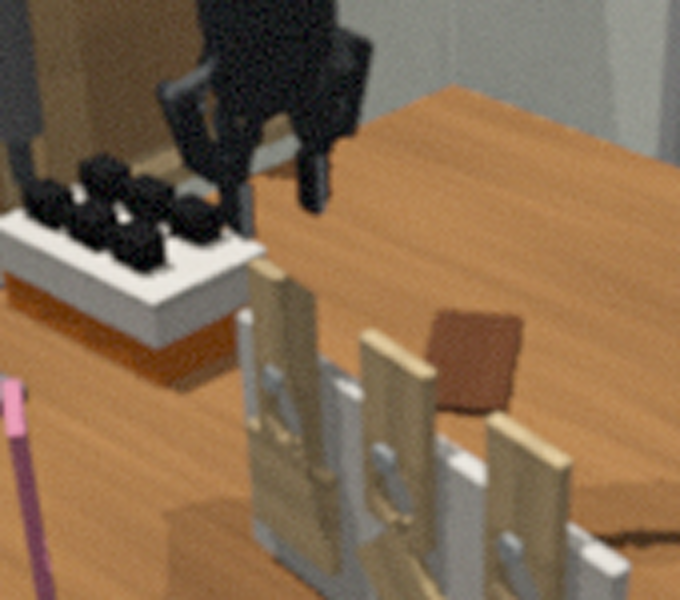

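The tips at crop (240,225) and (315,205) straddle the square plaque's tab at (282,275). I'll go down and grip.

Request:
{"op": "send_rows", "data": {
  "deltas": [
    {"x": 0,"y": -0.002,"z": 0.12,"ax": 0,"ay": 0,"az": 0},
    {"x": 0,"y": -0.002,"z": 0.22,"ax": 0,"ay": 0,"az": 0},
    {"x": 0,"y": -0.002,"z": 0.293,"ax": 0,"ay": 0,"az": 0},
    {"x": 0,"y": -0.002,"z": 0.293,"ax": 0,"ay": 0,"az": 0}
  ]
}}

```text
clock: 2.6
ee_pos: [466.2, -256.0, 215.2]
orientation: [0.759, 0.651, -0.001, -0.002]
contact_force: [0.5, -0.2, 0.8]
width: 44.5
```

Request:
{"op": "send_rows", "data": {
  "deltas": [
    {"x": 0,"y": 0,"z": 0,"ax": 0,"ay": 0,"az": 0},
    {"x": 0,"y": 0,"z": 0,"ax": 0,"ay": 0,"az": 0},
    {"x": 0,"y": 0,"z": 0,"ax": 0,"ay": 0,"az": 0},
    {"x": 0,"y": 0,"z": 0,"ax": 0,"ay": 0,"az": 0},
    {"x": 0,"y": 0,"z": 0,"ax": 0,"ay": 0,"az": 0}
  ],
  "gripper": 4,
  "squeeze": 45
}}

```text
clock: 3.22
ee_pos: [466.7, -256.5, 216.2]
orientation: [0.759, 0.651, -0.001, -0.0]
contact_force: [-0.4, -0.9, 5.6]
width: 9.3
```

Request:
{"op": "send_rows", "data": {
  "deltas": [
    {"x": 0,"y": 0,"z": -0.03,"ax": 0,"ay": 0,"az": 0},
    {"x": 0,"y": 0,"z": -0.06,"ax": 0,"ay": 0,"az": 0},
    {"x": 0,"y": 0,"z": -0.09,"ax": 0,"ay": 0,"az": 0},
    {"x": 0,"y": 0,"z": -0.12,"ax": 0,"ay": 0,"az": 0},
    {"x": 0,"y": 0,"z": -0.122,"ax": 0,"ay": 0,"az": 0},
    {"x": 0,"y": 0,"z": -0.122,"ax": 0,"ay": 0,"az": 0}
  ]
}}

```text
clock: 3.98
ee_pos: [466.6, -256.5, 246.6]
orientation: [0.759, 0.651, -0.001, -0.001]
contact_force: [0.8, -0.1, -1.5]
width: 9.6
```

```bash
python3 - <<'E'
from h import *
s=sensors.read_state(); print(s['ee_pos'],s['contact_force'],s['width']); p=np.array(s['ee_pos']); print(row(p+[60*.9885,-60*.151,0],-8.7))
d=cam('scene')
im=d['image']; c=im[70:200,170:310]; save(cv2.resize(c,None,fx=4.5,fy=4.5,interpolation=cv2.INTER_CUBIC),'c3.png')
E
```

```text
[ 466.63136459 -256.46594879  246.55258124] [ 0.77572731 -0.08741431 -1.45669419] 9.590572489945353
(array([ 0.0005,  0.24  , -0.0004]), array([-0.0011,  0.0001, -0.0011]))
```

View pics/c3.png

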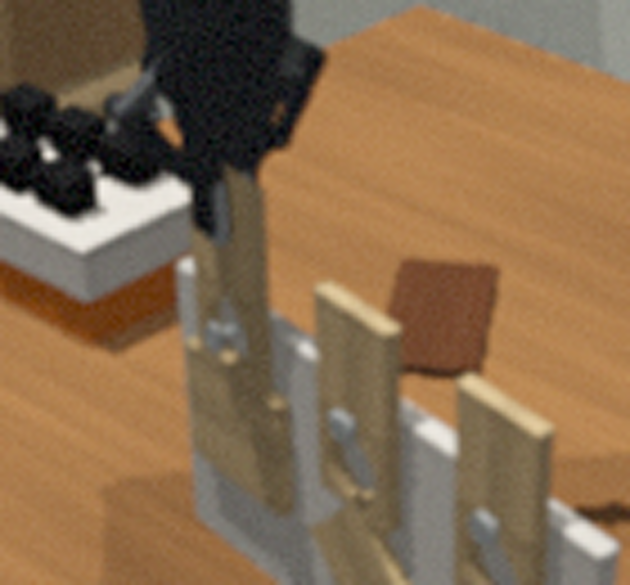

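The plaque has lifted 30 mm and the screw head at crop (222,333) sits inside the wide hole. Now I'll pull straight out.

Request:
{"op": "send_rows", "data": {
  "deltas": [
    {"x": 0,"y": 0.03,"z": 0,"ax": 0,"ay": 0,"az": 0},
    {"x": 0,"y": 0.07,"z": 0,"ax": 0,"ay": 0,"az": 0},
    {"x": 0,"y": 0.12,"z": 0,"ax": 0,"ay": 0,"az": 0},
    {"x": 0,"y": 0.18,"z": 0,"ax": 0,"ay": 0,"az": 0},
    {"x": 0,"y": 0.26,"z": 0,"ax": 0,"ay": 0,"az": 0},
    {"x": 0,"y": 0.3,"z": 0,"ax": 0,"ay": 0,"az": 0},
    {"x": 0,"y": 0.3,"z": 0,"ax": 0,"ay": 0,"az": 0}
  ]
}}

```text
clock: 4.9
ee_pos: [541.2, -267.8, 245.9]
orientation: [0.759, 0.651, -0.001, -0.001]
contact_force: [0.5, -0.4, -1.2]
width: 9.3
```

```bash
python3 - <<'E'
from h import *
s=sensors.read_state(); print(s['ee_pos'],s['contact_force'],s['width'])
for p,a in(((545,-262,330),-8.7),((575,-50,330),-8.7),((560,150,330),2),((560,299,330),11.2)):print(row(p,a))
E
```

```text
[ 541.1699562  -267.83251317  245.89672736] [ 0.51356843 -0.38578    -1.21499228] 9.34384984125264
(array([ 0.0254,  0.0107, -0.3364]), array([-0.0016, -0.0001, -0.0008]))
(array([ 8.818e-01,  1.000e-04, -3.363e-01]), array([-0.0016, -0.0001, -0.0008]))
(array([ 1.6633, -0.1812, -0.3357]), array([-0.0016, -0.0003, -0.1196]))
(array([ 2.2524, -0.272 , -0.3353]), array([-0.0016, -0.0004, -0.2219]))
```

Request:
{"op": "send_rows", "data": {
  "deltas": [
    {"x": 0,"y": 0,"z": -0.08,"ax": 0,"ay": 0,"az": 0},
    {"x": 0,"y": 0,"z": -0.18,"ax": 0,"ay": 0,"az": 0},
    {"x": 0.05,"y": 0,"z": -0.28,"ax": 0,"ay": 0,"az": 0},
    {"x": 0.15,"y": 0,"z": -0.335,"ax": 0,"ay": 0,"az": 0},
    {"x": 0.27,"y": 0,"z": -0.335,"ax": 0,"ay": 0,"az": 0},
    {"x": 0.39,"y": 0,"z": -0.335,"ax": 0,"ay": 0,"az": 0},
    {"x": 0.51,"y": 0,"z": -0.335,"ax": 0,"ay": 0,"az": 0},
    {"x": 0.63,"y": 0,"z": -0.335,"ax": 0,"ay": 0,"az": 0},
    {"x": 0.75,"y": 0,"z": -0.335,"ax": 0,"ay": 0,"az": 0},
    {"x": 0.84,"y": 0,"z": -0.335,"ax": 0,"ay": 0,"az": 0},
    {"x": 0.88,"y": 0,"z": -0.335,"ax": 0,"ay": 0,"az": 0}
  ]
}}

```text
clock: 6.28
ee_pos: [574.6, -49.5, 329.8]
orientation: [0.759, 0.651, -0.001, -0.001]
contact_force: [-0.2, -0.7, -1.8]
width: 9.5
```

```bash
python3 - <<'E'
from h import *
s=sensors.read_state(); print(s['ee_pos'],s['contact_force'],s['width'])
for p,a in(((560,150,330),2),((560,299,330),11.2)):print(row(p,a))
E
```

```text
[574.59604033 -49.49277665 329.75233266] [-0.2175178  -0.71122771 -1.79786434] 9.462834999559915
(array([ 7.799e-01, -1.785e-01, -5.000e-04]), array([-0.0018, -0.0002, -0.1189]))
(array([ 1.3691e+00, -2.6870e-01, -2.0000e-04]), array([-0.0018, -0.0003, -0.2211]))
```

Request:
{"op": "send_rows", "data": {
  "deltas": [
    {"x": 0.05,"y": 0,"z": 0,"ax": 0,"ay": 0,"az": 0},
    {"x": 0.16,"y": -0.03,"z": 0,"ax": 0,"ay": 0,"az": -0.03},
    {"x": 0.28,"y": -0.06,"z": 0,"ax": 0,"ay": 0,"az": -0.06},
    {"x": 0.4,"y": -0.09,"z": 0,"ax": 0,"ay": 0,"az": -0.09},
    {"x": 0.52,"y": -0.12,"z": 0,"ax": 0,"ay": 0,"az": -0.12},
    {"x": 0.64,"y": -0.15,"z": 0,"ax": 0,"ay": 0,"az": -0.15},
    {"x": 0.76,"y": -0.178,"z": 0,"ax": 0,"ay": 0,"az": -0.18},
    {"x": 0.88,"y": -0.19,"z": 0,"ax": 0,"ay": 0,"az": -0.22},
    {"x": 0.96,"y": -0.2,"z": 0,"ax": 0,"ay": 0,"az": -0.221},
    {"x": 1.0,"y": -0.21,"z": 0,"ax": 0,"ay": 0,"az": -0.221}
  ]
}}

```text
clock: 7.52
ee_pos: [560.5, 206.1, 329.8]
orientation: [0.635, 0.772, -0.001, -0.001]
contact_force: [0.1, 0.5, -1.1]
width: 9.3
```

```bash
python3 - <<'E'
from h import *
s=sensors.read_state(); print(s['ee_pos'],s['contact_force'],s['width'],row((560,299.3,330),11.2))
E
```

```text
[560.5317776  206.13997276 329.77606633] [ 0.13348154  0.47712051 -1.14898729] 9.272761334482535 (array([ 0.366 ,  0.07  , -0.0009]), array([-0.0019, -0.0004, -0.0005]))
```

Request:
{"op": "send_rows", "data": {
  "deltas": [
    {"x": 0.07,"y": 0.01,"z": 0,"ax": 0,"ay": 0,"az": 0},
    {"x": 0.18,"y": 0.035,"z": 0,"ax": 0,"ay": 0,"az": 0},
    {"x": 0.29,"y": 0.055,"z": 0,"ax": 0,"ay": 0,"az": 0},
    {"x": 0.366,"y": 0.07,"z": 0,"ax": 0,"ay": 0,"az": 0},
    {"x": 0.366,"y": 0.07,"z": 0.06,"ax": 0,"ay": 0,"az": 0},
    {"x": 0.366,"y": 0.07,"z": 0.12,"ax": 0,"ay": 0,"az": 0},
    {"x": 0.366,"y": 0.07,"z": 0.12,"ax": 0,"ay": 0,"az": 0}
  ]
}}

```text
clock: 8.4
ee_pos: [559.0, 298.0, 296.9]
orientation: [0.636, 0.772, -0.003, -0.002]
contact_force: [0.6, -0.6, -0.9]
width: 9.5
```

```bash
python3 - <<'E'
from h import *
s=sensors.read_state(); print(s['ee_pos'],s['contact_force'],s['width'],row((560,299.3,184),11.2))
d=cam('scene'); save(cv2.resize(d['image'][170:380,270:480],None,fx=2.8,fy=2.8,interpolation=cv2.INTER_CUBIC),'c4.png')
P=cloud(d); m=(P[...,2]>100)&(P[...,2]<180)&(P[...,0]>490)&(P[...,0]<640)&(P[...,1]>220)&(P[...,1]<380)
Q=P[m]; 
for lo in range(100,180,10):
    q=Q[(Q[:,2]>lo)&(Q[:,2]<lo+10)]
    if len(q): print(lo,len(q),[np.round(v,1) for v in cv2.minAreaRect(q[:,:2].astype(np.float32))])
E
```

```text
[558.99545406 298.02909179 296.88048606] [ 0.64766057 -0.60432144 -0.87104063] 9.461689300347633 (array([0.0043, 0.0085, 0.4515]), array([-0.005 ,  0.0001, -0.0014]))
110 46 [array([562.2, 300.2]), array([ 3.1, 88.3]), np.float64(10.9)]
120 170 [array([562.6, 300.6]), array([ 6.3, 90. ]), np.float64(12.0)]
130 178 [array([562.9, 300.5]), array([ 5.8, 90.2]), np.float64(11.8)]
140 175 [array([563.2, 300.7]), array([ 5. , 90.9]), np.float64(11.8)]
150 193 [array([562.9, 300.5]), array([ 5.3, 90. ]), np.float64(11.6)]
160 193 [array([563. , 300.4]), array([ 5.6, 90.2]), np.float64(11.2)]
170 187 [array([562.5, 300.3]), array([ 5.5, 90. ]), np.float64(12.1)]
```

View pics/c4.png

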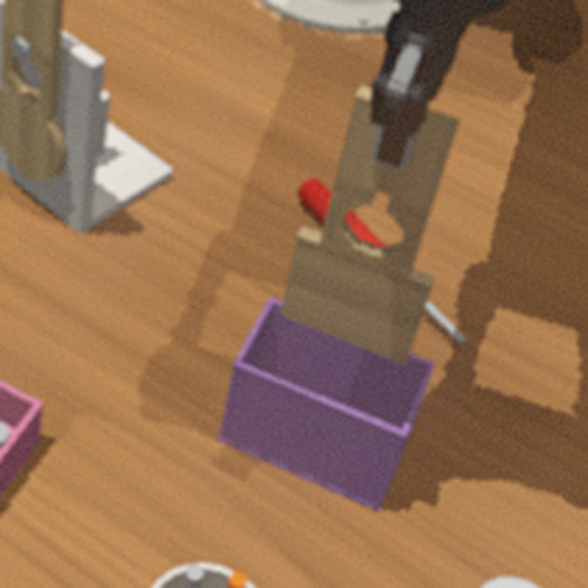

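The plaque hangs upright over the bin mouth, with its foot at z≈118 and its outline matching the bin in crop (330,330). Lowering.

Request:
{"op": "send_rows", "data": {
  "deltas": [
    {"x": 0.004,"y": 0.006,"z": 0.06,"ax": -0.004,"ay": 0,"az": 0},
    {"x": 0.004,"y": 0.006,"z": 0.14,"ax": -0.004,"ay": 0,"az": 0},
    {"x": 0.004,"y": 0.006,"z": 0.22,"ax": -0.004,"ay": 0,"az": 0},
    {"x": 0.004,"y": 0.006,"z": 0.3,"ax": -0.004,"ay": 0,"az": 0},
    {"x": 0.004,"y": 0.006,"z": 0.36,"ax": -0.004,"ay": 0,"az": 0},
    {"x": 0.004,"y": 0.006,"z": 0.4,"ax": -0.004,"ay": 0,"az": 0},
    {"x": 0.004,"y": 0.006,"z": 0.425,"ax": -0.004,"ay": 0,"az": 0},
    {"x": 0.004,"y": 0.006,"z": 0.425,"ax": -0.004,"ay": 0,"az": 0}
  ]
}}

```text
clock: 9.45
ee_pos: [560.2, 299.4, 191.9]
orientation: [0.636, 0.772, 0.0, 0.0]
contact_force: [0.4, 0.2, -0.6]
width: 9.9
```

Request:
{"op": "send_rows", "data": {
  "deltas": [
    {"x": 0,"y": 0,"z": 0.006,"ax": 0,"ay": 0,"az": 0},
    {"x": 0,"y": 0,"z": 0.012,"ax": 0,"ay": 0,"az": 0},
    {"x": 0,"y": 0,"z": 0.018,"ax": 0,"ay": 0,"az": 0},
    {"x": 0,"y": 0,"z": 0.018,"ax": 0,"ay": 0,"az": 0}
  ]
}}

```text
clock: 9.95
ee_pos: [560.2, 299.4, 187.3]
orientation: [0.636, 0.772, 0.0, 0.0]
contact_force: [-0.2, -0.4, -0.6]
width: 9.7
```

Request:
{"op": "send_rows", "data": {
  "deltas": [
    {"x": 0,"y": 0,"z": 0.006,"ax": 0,"ay": 0,"az": 0},
    {"x": 0,"y": 0,"z": 0.012,"ax": 0,"ay": 0,"az": 0},
    {"x": 0,"y": 0,"z": 0.012,"ax": 0,"ay": 0,"az": 0}
  ]
}}

```text
clock: 10.32
ee_pos: [560.0, 299.4, 184.0]
orientation: [0.636, 0.772, 0.0, -0.0]
contact_force: [-0.1, 0.1, -0.8]
width: 9.6
```

Request:
{"op": "send_rows", "data": {
  "deltas": [
    {"x": 0,"y": 0,"z": 0.004,"ax": 0,"ay": 0,"az": 0},
    {"x": 0,"y": 0,"z": 0.004,"ax": 0,"ay": 0,"az": 0}
  ]
}}

```text
clock: 10.58
ee_pos: [560.3, 299.5, 183.5]
orientation: [0.636, 0.772, 0.0, 0.0]
contact_force: [-0.7, 1.1, 0.9]
width: 9.5
```

Request:
{"op": "send_rows", "data": {
  "deltas": [
    {"x": 0,"y": 0,"z": 0.004,"ax": 0,"ay": 0,"az": 0},
    {"x": 0,"y": 0,"z": 0.006,"ax": 0,"ay": 0,"az": 0},
    {"x": 0,"y": 0,"z": 0.006,"ax": 0,"ay": 0,"az": 0}
  ]
}}

```text
clock: 10.95
ee_pos: [560.6, 299.6, 183.5]
orientation: [0.636, 0.772, 0.001, 0.0]
contact_force: [-2.0, -0.9, 6.3]
width: 9.2
```

Request:
{"op": "send_rows", "data": {
  "deltas": [
    {"x": 0,"y": 0,"z": 0,"ax": 0,"ay": 0,"az": 0},
    {"x": 0,"y": 0,"z": 0,"ax": 0,"ay": 0,"az": 0},
    {"x": 0,"y": 0,"z": 0,"ax": 0,"ay": 0,"az": 0},
    {"x": 0,"y": 0,"z": 0,"ax": 0,"ay": 0,"az": 0}
  ],
  "gripper": 30
}}

```text
clock: 11.45
ee_pos: [560.5, 299.5, 183.3]
orientation: [0.636, 0.772, 0.001, 0.0]
contact_force: [0.1, -0.3, 0.7]
width: 30.0
```

```bash
python3 - <<'E'
from h import *
s=sensors.read_state(); print(s['ee_pos'],s['contact_force'],s['width'])
d=cam('scene'); save(cv2.resize(d['image'][170:380,270:480],None,fx=2.8,fy=2.8,interpolation=cv2.INTER_CUBIC),'c5.png')
P=cloud(d); m=(P[...,2]>90)&(P[...,0]>490)&(P[...,0]<640)&(P[...,1]>220)&(P[...,1]<380)
Q=P[m]; 
for lo in range(90,210,15):
    q=Q[(Q[:,2]>lo)&(Q[:,2]<lo+15)]
    if len(q)>3: print(lo,len(q),[np.round(v,1) for v in cv2.minAreaRect(q[:,:2].astype(np.float32))],q.mean(0).round(1))
E
```

```text
[560.52440539 299.53632776 183.26219055] [ 0.12474797 -0.2572305   0.65669927] 29.975602440194645
90 286 [array([562.5, 300.1]), array([ 72.5, 123. ]), np.float64(10.8)] [568.  301.6  93.5]
105 63 [array([565.6, 302.7]), array([ 8.4, 60.9]), np.float64(13.1)] [567.2 301.  112.3]
120 129 [array([566.8, 303.1]), array([ 9.7, 61.3]), np.float64(16.6)] [566.7 304.4 127.7]
135 178 [array([566.8, 303.6]), array([12.6, 61.6]), np.float64(20.2)] [566.8 303.5 142.5]
150 141 [array([567.2, 302.9]), array([ 6.3, 60.5]), np.float64(11.7)] [567.  304.3 156.8]
165 147 [array([574.9, 304.5]), array([24.4, 60.9]), np.float64(12.7)] [569.2 304.9 172.7]
180 179 [array([576.8, 305.8]), array([28., 61.]), np.float64(15.9)] [574.1 307.9 187.2]
195 174 [array([572.8, 304.4]), array([33.6, 60.8]), np.float64(13.7)] [566.7 309.7 203.3]
```

View pics/c5.png

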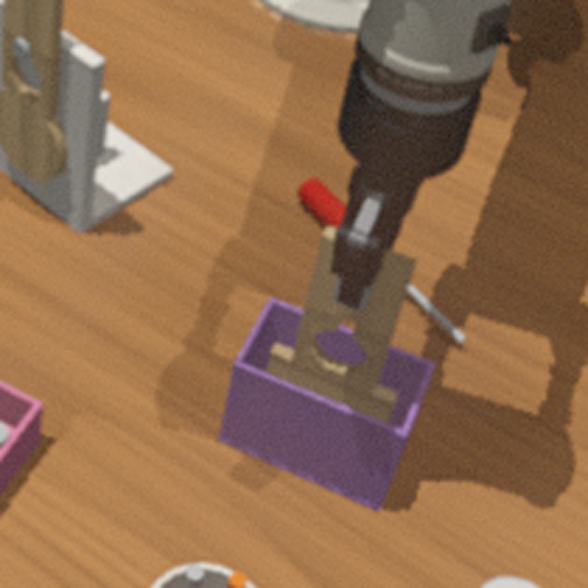

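The plaque stands upright on the bin floor at crop (340,340), its face at x≈567 at every height, clear of the opened fingers. I'll open wider and rise straight up.

Request:
{"op": "send_rows", "data": {
  "deltas": [
    {"x": 0,"y": 0.01,"z": 0,"ax": 0,"ay": 0,"az": 0},
    {"x": 0,"y": 0.01,"z": 0,"ax": 0,"ay": 0,"az": 0},
    {"x": 0,"y": 0.01,"z": -0.04,"ax": 0,"ay": 0,"az": 0},
    {"x": 0,"y": 0.01,"z": -0.1,"ax": 0,"ay": 0,"az": 0},
    {"x": 0,"y": 0.01,"z": -0.2,"ax": 0,"ay": 0,"az": 0},
    {"x": 0,"y": 0.01,"z": -0.35,"ax": 0,"ay": 0,"az": 0},
    {"x": 0,"y": 0.01,"z": -0.55,"ax": 0,"ay": 0,"az": 0},
    {"x": 0,"y": -0.2,"z": -0.6,"ax": 0,"ay": 0,"az": 0},
    {"x": 0,"y": -0.4,"z": -0.6,"ax": 0,"ay": 0,"az": 0},
    {"x": 0,"y": -0.5,"z": -0.6,"ax": 0,"ay": 0,"az": 0},
    {"x": 0,"y": -0.5,"z": -0.6,"ax": 0,"ay": 0,"az": 0},
    {"x": 0,"y": -0.5,"z": -0.6,"ax": 0,"ay": 0,"az": 0}
  ],
  "gripper": 65
}}

```text
clock: 13.0
ee_pos: [438.5, 275.5, 334.0]
orientation: [0.636, 0.772, 0.001, 0.001]
contact_force: [-0.5, 0.8, -0.3]
width: 65.0
```

```bash
python3 - <<'E'
from h import *
s=sensors.read_state(); print(s['clock'],s['ee_pos'],s['contact_force'],s['width'])
d=cam('scene'); save(d['image'],'c6.png')
P=cloud(d); m=(P[...,2]>90)&(P[...,0]>490)&(P[...,0]<640)&(P[...,1]>220)&(P[...,1]<380)
Q=P[m]; 
for lo in range(95,225,20):
    q=Q[(Q[:,2]>lo)&(Q[:,2]<lo+20)]
    if len(q)>3: print(lo,len(q),[np.round(v,1) for v in cv2.minAreaRect(q[:,:2].astype(np.float32))],q[:,2].max())
E
```

```text
13.0 [438.52881183 275.54599425 333.95327871] [-0.47802102  0.76705723 -0.3435305 ] 64.97902403076324
95 118 [array([562.2, 301.9]), array([13.4, 60.8]), np.float64(13.4)] 114.71220136065413
115 155 [array([563. , 302.2]), array([10.1, 60.7]), np.float64(10.1)] 134.92067974904265
135 234 [array([565.4, 302.9]), array([10.4, 61.2]), np.float64(17.0)] 154.94564996290111
155 268 [array([564.6, 303. ]), array([12.3, 61.4]), np.float64(18.6)] 174.90303806263208
175 271 [array([564.6, 302.4]), array([ 8.6, 60.7]), np.float64(13.8)] 194.90851785565798
195 327 [array([559.6, 301.2]), array([14. , 60.8]), np.float64(11.7)] 211.06755818558722
```

View pics/c6.png

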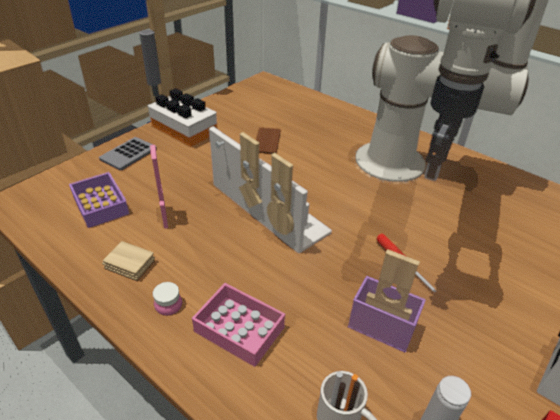

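The plaque stands in the bin, tab up, at (393,290), with its top at z≈210. The diamond and disc still hang at (250,165) and (282,195), and the pink look-alike hasn't moved.

```bash
python3 -c "
from h import *
print(order.finish_job())"
```

```text
the job is handed in; nothing more can be done
None
```

The square plaque is off its screw and standing tab up on the floor of the tall purple bin, and the job is handed in at about 13 s on the robot's clock. I lifted it 30 mm on its keyhole, pulled it about 75 mm straight off, and lowered it until the wrist read a light floor contact of about 6 N. Then I released it and rose clear.

- **Plaque:** in the last picture it stands upright with its top edge at about 210 mm. That matches the 204 mm plaque resting on the 4 mm floor.
- **Bystanders:** the round and diamond plaques still hang on their screws, and the pink look-alike is where it was.
- **Robot:** the gripper is open and touching nothing.

No check failed or disagreed, except that the plaque's face moved about 4 mm in x when the fingers opened. It stayed upright and clear of them. The first move call was refused because each row needs all six numbers; nothing moved, and I resent it.

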